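# Roll the printer roller into its V-rest

## Task

The label printer's black rubber roller has been cleaned and lies on the desk. Push it along by its side with the fingers so that it rolls across the desk, up the ramp of the low steel V-rest and down into the groove, where it must lie still, roughly in the middle so that the black rubber sticks out past both ends of the rest (if it does not, push it along the groove by its end). Do not pick it up or slide it the whole way, and leave the other things on the desk where they are.

Things in the scene. Friction and masses are not known exactly. Their poses are not given: they have to be found in the camera images.
- roller: Loose printer roller left or right of the rest: black rubber cylinder 40 mm in diameter, 130 mm long, a 12 x 12 mm steel stub at each end; 0.25 to 0.45 kg. Origin at its centre, on its axis, 20 mm above the desk; x along it, y and z turn as it rolls (z up at the start). Rolls square to its axis, coasts up to 40 mm, jams if pushed above its axis; pushing one end hardly turns it.
- rest: V-rest of bent dark steel sheet fixed to the desk, 80 mm wide along its x; the groove runs along x. The same both ways along y: groove 1 mm above the desk at y = 0, rising to 11 mm at y = 17, flat crest to y = 21, then a ramp down to the desk at y = 81 mm. The roller may enter from either side. Origin on the desk under the middle of the groove, z up.
- rest_seat (a point): Where the centre of the roller lies when it is seated in the middle of the groove: 24 mm above the desk over the middle of the rest. Axes as the rest's: x along the groove, z up.
- mouse: Bystander: black computer mouse, 105 x 60 x 32 mm, nearer the robot than the roller and the rest. Origin under its centre.
- screwdriver: Bystander: grey-handled screwdriver, 150 mm long, lying nearer the robot, to the right. Origin under its middle.
- stamp: Bystander: wooden-handled rubber stamp, 38 mm in diameter, 70 mm tall, standing nearer the robot, to the left. Origin under its centre.
- tray: Bystander: teal plastic tray, 100 x 170 x 35 mm, beyond the roller and the rest, to the left. Origin under its centre.
- stapler: Bystander: stapler, 140 x 34 x 55 mm, beyond the roller and the rest, to the right. Origin under its centre.
- sanitizer: Bystander: bottle of hand sanitizer, 60 mm in diameter, 150 mm tall, at the far left. Origin under its centre.
- pen_pot: Bystander: grey pot of pens, 76 mm in diameter, 140 mm tall with the pens, at the far right. Origin under its centre.

How it is judged:
By the outcome, as a careful person would: the job done as asked, in the order asked, and still so for the second after the job is handed in, with the robot touching nothing.
It also fails if it takes over 58 s, if anything falls off the work surface, if the arm or the gripper's body presses on something with over 40 N, if the wrist force passes 120 N, or if a joint passes its speed limit or range.

## Robot

A 6-joint arm with a two-finger parallel gripper is mounted at the origin on the work surface. World frame = base frame: x ahead of the robot, y to its left, z up, the work surface at z = 0. Lengths are in mm, angles in rad, forces in N, time in s.
With the tool pointing down it reaches from about 350 to 975 mm from the base axis. Payload 7.1 kg.
Tool frame: the origin (TCP) lies on the front face of the gripper's body, between the roots of the fingers; the fingertips stand 80 mm ahead of it and the grasp point (between the pads) lies 61 mm ahead of it (env.tips_ahead is the distance from the TCP to the fingertips, in mm); z points along the fingers, y is the direction in which the jaws open and shut (so a half turn about z gives the same grasp; the last joint's range is limited). The gripper opens to 88 mm and grips with 3 to 60 N. Pads are 20 mm wide; open, the fingers measure 115 mm over their backs; the gripper's body (75 mm by 178 mm) begins 61 mm behind the grasp point.
Start: joints at [1.193, 0.423, 1.63, -0, 1.089, -0.019], TCP at [219.437, 585.195, 302.675] pointing down, gripper open.
Joint ranges: [-3, 3], [-0.9, 2.11], [0.09, 2.58], [-1.31, 4.45], [0.11, 2.69], [-2.54, 2.54]. Speed limits (rad/s): [2.39, 2.39, 3.01, 3.14, 3.14, 3.14].

## Interface

Orientations are given as a unit quaternion [x, y, z, w].
In Python, from station import env, set_gripper, viewer, workorder gives the robot as it stands. Calls block until the motion is done:
- env.reach(position, orientation): joint-space move of the TCP to a pose.
- env.move_l(position, rot=None, rate=150, f_stop=None): straight line of the TCP; rot=None keeps the orientation; rate is the mean speed in mm/s. With f_stop (N) it stops when the force on the tool has changed by that much, and returns True; else False.
- env.move_joints(angles): joint-space move.
- set_gripper(opening): finger opening in mm; the grip force is fixed at half the most; returns when the fingers have stopped.
- env.hold(seconds).
- env.ik(position, orientation): joint angles nearest the present ones, or None.
- env.read_state(): the state.
- viewer.camera(name): name is "scene" or "side" or "wrist"; returns the picture (420x560x3 uint8, blue, green, red); there is no depth.
- viewer.camera_params(name): a dict with "fx", "fy", "cx", "cy" (pixels), "pose" (4x4, takes a point from camera to world coordinates); the wrist camera has in their place "tool_from_camera" (4x4, takes a point from camera to tool coordinates, whose origin is the TCP and whose axes are the flange's). Camera axes: x right, y up, looking along -z (the intrinsics and any distortion apply to the point x, -y, -z); pixel columns grow to the right and rows downward; lengths in mm; the calibration is good to about 2 mm. A picture is of the moment at which its call begins: read the wrist's pose just before it. camera_params takes no time and is no camera call.
A pose or a line that the arm cannot do raises env.IKError and nothing moves.
- workorder.sign_off(): hands the job in, once; it reports no verdict.
The state is a dict: "time_s": time; "qpos": joint angles; "dq": joint speeds; "tau": joint torques, N m; "tool_pos": TCP position; "orientation": TCP orientation; "force": force on the tool from outside, world axes, zero at the start; "wrist_torque": the same for the moment, N m; "width": finger opening in mm.
Only numpy, scipy, OpenCV 4.12 (cv2) and the standard library are available. Lean on these libraries where they do the work, as an engineer would, in place of code of your own. Each camera call takes 0.05 s, during which the arm holds its last target.

## Working session

There is one attempt and no reset: what is moved stays moved. The work goes in short steps, each a Python script; the robot and the scene stay as the last script left them, time stands still between calls to the robot, and variables do not carry over. Pictures are saved under pics/ and viewed, and the job is handed in when it is done.

```bash
ls; mkdir -p pics; python3 - <<'E'
from station import env, set_gripper, viewer, workorder
import cv2
for n in ["scene","side","wrist"]:
    cv2.imwrite(f"pics/a_{n}.png",viewer.camera(n)); p=viewer.camera_params(n); print(n,p)
s=env.read_state(); print(s['time_s'],s['orientation'],s['width'])
E
```

```text
pics
scene {'fx': 494.2367874030875, 'fy': 494.2367874030875, 'cx': 279.17367538891017, 'cy': 207.84404104779196, 'pose': array([[-8.60522849e-01, -3.10001616e-01,  4.04226947e-01,
         1.13523830e+03],
       [ 5.09222259e-01, -5.01827655e-01,  6.99186453e-01,
         9.55638212e+02],
       [-1.38966695e-02,  8.07507277e-01,  5.89693887e-01,
         8.43143018e+02],
       [ 0.00000000e+00,  0.00000000e+00,  0.00000000e+00,
         1.00000000e+00]])}
side {'fx': 466.6224627019865, 'fy': 466.6224627019865, 'cx': 274.9164300878686, 'cy': 207.30550368290224, 'pose': array([[-9.97145531e-01,  5.70031006e-02, -4.95119903e-02,
         5.22960069e+02],
       [-7.52792138e-02, -8.01096192e-01,  5.93782731e-01,
         6.91107394e+02],
       [-5.81641019e-03,  5.95815020e-01,  8.03100636e-01,
         9.63537711e+02],
       [ 0.00000000e+00,  0.00000000e+00,  0.00000000e+00,
         1.00000000e+00]])}
wrist {'fx': 303.9039734470063, 'fy': 303.9039734470063, 'cx': 278.3877315372954, 'cy': 213.320822752776, 'tool_from_camera': array([[-8.97361159e-04,  9.52043930e-01,  3.05960048e-01,
         8.48804126e+01],
       [ 9.99998693e-01,  1.26572136e-03, -1.00556382e-03,
         1.10668917e-01],
       [-1.34460110e-03,  3.05958746e-01, -9.52043821e-01,
        -8.16081439e+01],
       [ 0.00000000e+00,  0.00000000e+00,  0.00000000e+00,
         1.00000000e+00]])}
0.15 [ 1.78440391e-01  9.83950553e-01 -5.66414341e-04 -1.22735529e-04] 87.9696369947824
```

View pics/a_scene.png

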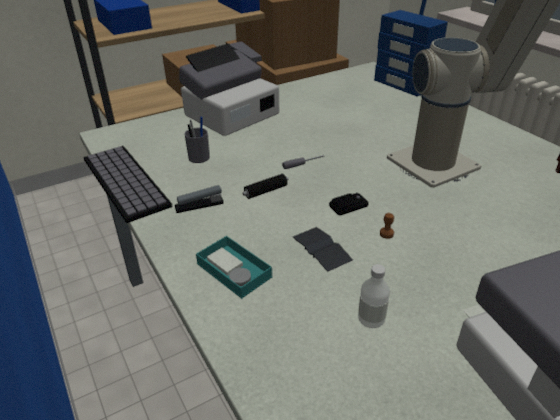

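View pics/a_side.png

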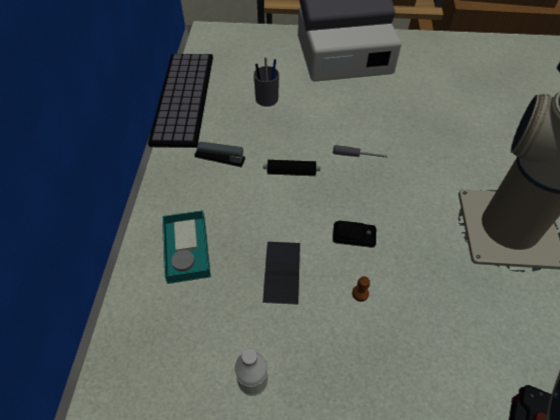

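View pics/a_wrist.png

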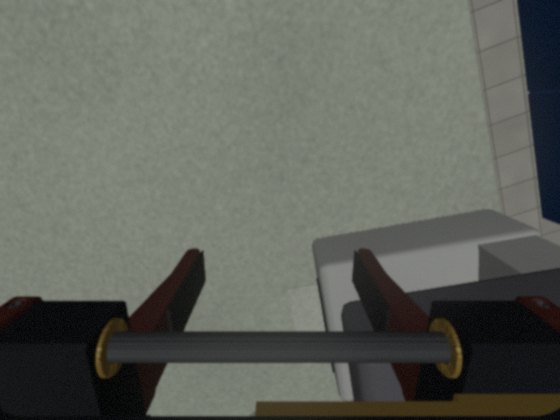

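The side view shows the roller at about (292,168), the rest at (282,272), the mouse at (355,233) and the stapler at (220,152). I'll segment the roller and rest in both views.

```bash
cat > h.py <<'E'
import numpy as np, cv2
from station import env, set_gripper, viewer, workorder
def ray(n,uv,P=None):
    p=P or viewer.camera_params(n); T=p['pose']
    d=np.array([(uv[0]-p['cx'])/p['fx'],-(uv[1]-p['cy'])/p['fy'],-1.])
    return T[:3,3],T[:3,:3]@d
def onz(n,uv,z):
    o,d=ray(n,uv); return (o+d*(z-o[2])/d[2])
def proj(n,X):
    p=viewer.camera_params(n);T=p['pose'];c=T[:3,:3].T@(np.array(X)-T[:3,3])
    return np.array([p['cx']+p['fx']*c[0]/-c[2],p['cy']+p['fy']*c[1]/c[2]])
def tri(a,b):
    o1,d1=ray('scene',a);o2,d2=ray('side',b)
    A=np.zeros((3,3));r=np.zeros(3)
    for o,d in((o1,d1),(o2,d2)):
        d=d/np.linalg.norm(d);M=np.eye(3)-np.outer(d,d);A+=M;r+=M@o
    return np.linalg.solve(A,r)
E
python3 - <<'E'
from h import *
for n,(x0,y0,w,h) in {'side':(230,130,120,190),'scene':(230,160,140,120)}.items():
    im=cv2.imread(f'pics/a_{n}.png'); g=im.max(2)
    m=(g<75).astype(np.uint8)
    cs,_=cv2.findContours(m,cv2.RETR_EXTERNAL,cv2.CHAIN_APPROX_NONE)
    for c in cs:
        a=cv2.contourArea(c)
        x,y,ww,hh=cv2.boundingRect(c)
        if a>150 and a<4000 and x>150 and x<400 and y>130 and y<320:
            print(n,a,cv2.minAreaRect(c),cv2.approxPolyDP(c,3,True)[:,0].tolist())
    k=3
    cv2.imwrite(f'pics/b_{n}.png',cv2.resize(im[y0:y0+h,x0:x0+w],None,fx=k,fy=k,interpolation=cv2.INTER_CUBIC))
E
```

```text
side 198.0 ((359.96728515625, 288.86065673828125), (15.481611251831055, 24.354114532470703), 5.194429397583008) [[364, 277], [352, 291], [359, 301], [367, 297], [361, 295], [368, 286], [360, 281]]
side 1989.5 ((281.1503601074219, 272.3867492675781), (35.01426696777344, 61.150028228759766), 1.6846845149993896) [[268, 242], [263, 302], [297, 303], [299, 243]]
side 919.5 ((354.29693603515625, 233.47610473632812), (43.581787109375, 23.309829711914062), 6.709836483001709) [[334, 223], [334, 242], [374, 246], [373, 225], [339, 220]]
side 731.0 ((184.126953125, 246.983642578125), (67.31291961669922, 45.62177658081055), 82.64761352539062) [[201, 211], [163, 217], [168, 283], [210, 275], [206, 243], [206, 269], [188, 273], [193, 259], [186, 268], [172, 266], [184, 274], [169, 276], [165, 224], [201, 218], [202, 222]]
side 680.5 ((291.5458984375, 167.39773559570312), (55.07720947265625, 14.90373420715332), 2.38594388961792) [[264, 167], [271, 174], [315, 175], [319, 170], [315, 161], [268, 160]]
side 201.0 ((347.9631042480469, 150.90574645996094), (30.3294734954834, 9.053573608398438), 5.19442
[... 259 characters left out ...]
.5 ((322.7218933105469, 247.76507568359375), (57.91871643066406, 26.4552001953125), 43.36341857910156) [[294, 236], [327, 270], [351, 260], [317, 228]]
scene 517.5 ((347.8999938964844, 202.69998168945312), (17.708751678466797, 37.31487274169922), 71.56504821777344) [[367, 201], [356, 193], [334, 198], [329, 205], [342, 214], [366, 206]]
scene 543.0 ((197.99021911621094, 201.0148162841797), (14.342388153076172, 47.849822998046875), 78.40782928466797) [[220, 190], [181, 201], [177, 198], [176, 212], [222, 203], [216, 194]]
scene 484.5 ((264.5, 186.0), (12.600506782531738, 45.87151336669922), 70.70995330810547) [[286, 178], [281, 174], [244, 187], [247, 193], [243, 194], [249, 198], [285, 185]]
```

View pics/b_side.png

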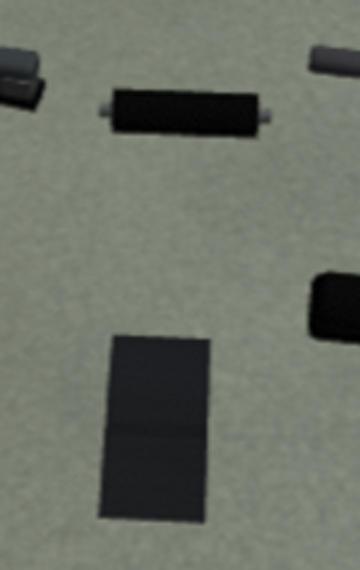

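View pics/b_scene.png

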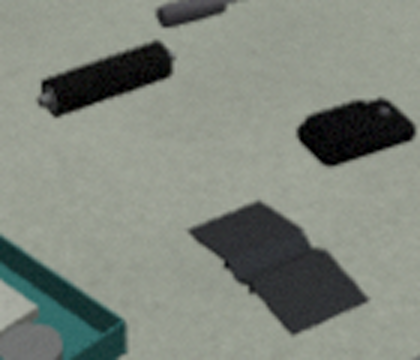

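```bash
python3 - <<'E'
from h import *
f=lambda n,p:np.array(p)/3.+({'side':(230,130),'scene':(230,160)}[n])-.33
R={'side':[(112,335),(210,339),(205,522),(99,518)],'scene':[(189,230),(259,202),(367,299),(295,333)]}
for n in R:
    C=np.array([onz(n,f(n,p),0)[:2] for p in R[n]]); print(n,C.round(1).tolist(),C.mean(0).round(1))
    ax=(C[2]+C[3]-C[0]-C[1])/2; print('yaw y-axis',np.arctan2(ax[1],ax[0]),np.linalg.norm(ax)); b=C[0]+C[3]-C[1]-C[2]; b=b/2; print(np.arctan2(b[1],b[0]),np.linalg.norm(b))
S={'side':[(105,110),(265,116)],'scene':[(45,98),(169,58)]}
for n in S:
    C=np.array([onz(n,f(n,p),20)[:2] for p in S[n]]); d=C[0]-C[1]; print(n,C.round(1).tolist(),C.mean(0),np.arctan2(d[1],d[0]),np.linalg.norm(d))
for i in range(2): print(tri(f('scene',S['scene'][i]),f('side',S['side'][i])))
# rubber silhouettes in side: four corners
B=[(113,90),(258,94),(258,136),(112,131)]
C=np.array([onz('side',f('side',p),20)[:2] for p in B]);print(C.round(1),C.mean(0))
# others at z=0
for nm,u in dict(mouse=(354,234),stamp=(361,298),screw=(347,152),tip=(387,156),tray=(186,247)).items(): print(nm,onz('side',u,10)[:2].round())
E
```

```text
side [[593.8, 83.2], [514.2, 81.3], [510.9, 241.7], [589.8, 244.2]] [552.2 162.6]
yaw y-axis 1.5937876967285876 160.81863252615136
0.027678421872745593 79.27007527381495
scene [[592.4, 86.4], [516.7, 85.7], [513.1, 242.2], [588.5, 244.5]] [552.7 164.7]
yaw y-axis 1.5947745795253878 157.38307086633495
0.019396855088648267 75.59730981425948
side [[619.0, -141.6], [475.6, -144.5]] [ 547.32741894 -143.03091302] 0.020340594060623652 143.38797386059602
scene [[618.2, -140.9], [476.7, -138.5]] [ 547.46455202 -139.66553492] -0.01690968611526887 141.49038731525314
[ 618.73200399 -140.34561363   20.83815397]
[ 474.82792747 -144.19003255   17.77350434]
[[ 613.9 -166.2]
 [ 482.5 -170.5]
 [ 481.3 -120.6]
 [ 610.6 -117.3]] [ 547.088989   -143.63419986]
mouse [383.  53.]
stamp [372. 223.]
screw [ 396. -219.]
tip [ 286. -212.]
tray [785. 119.]
```

The roller is at about (547,−142) and the rest at (552,163), with the groove along x (yaw about 0.02). The jaws will open along x, so both fingers push from the −y side with the tips at z≈13. First I'll push as far as the ramp foot.

```bash
cat >> h.py <<'E'
O=np.array([552.4,163.5]);Y=.022
ex=np.array([np.cos(Y),np.sin(Y)]);ey=np.array([-np.sin(Y),np.cos(Y)])
def W(x,y,z): p=O+x*ex+y*ey; return [p[0],p[1],z]
def q(yaw): t=(np.pi/2+yaw)/2; return [np.cos(t),np.sin(t),0,0]
E
python3 - <<'E'
from h import *
r=np.array([547.3,-142])-O; rx,ry=r@ex,r@ey; print('roller in rest frame',rx,ry)
TZ=13+env.tips_ahead
qs=[(k,env.ik(W(rx,ry-45,250),q(Y+k))) for k in (0,np.pi)]
print(qs)
k=min([a for a in qs if a[1] is not None],key=lambda a:abs(a[1][5]))[0]; print(k)
env.reach(W(rx,ry-45,250),q(Y+k))
env.move_l(W(rx,ry-45,TZ),rate=120)
s=env.read_state();print(s['time_s'],s['tool_pos'],s['force'])
for n in('side','wrist'): cv2.imwrite(f'pics/c_{n}.png',viewer.camera(n))
E
```

```text
roller in rest frame -11.81922370223209 -305.31388103241653
[(0, array([-3.49214493e-01,  4.22727544e-01,  1.77227830e+00, -4.44089210e-16,
        9.46586809e-01, -3.71214493e-01])), (3.141592653589793, None)]
0
4.5583 [ 548.72243005 -187.15899139   93.69799578] [-0.07015444 -0.87957553  0.39921061]
```

View pics/c_side.png

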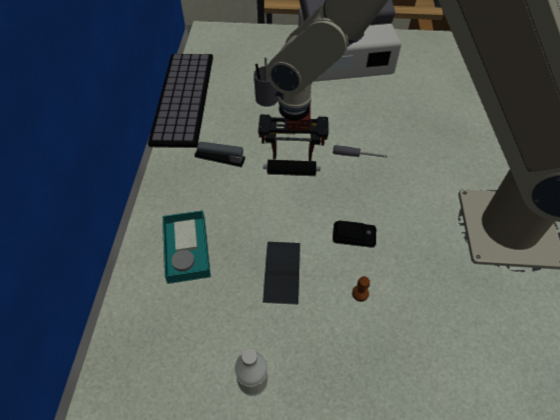

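View pics/c_wrist.png

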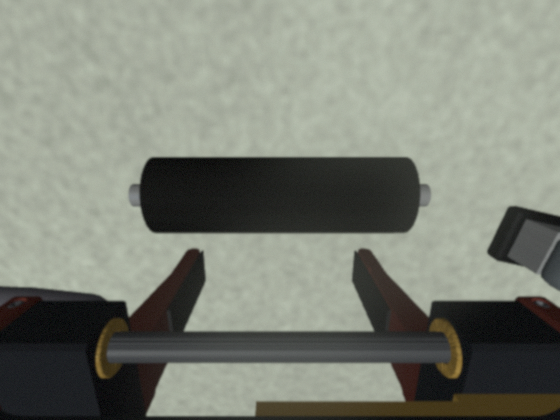

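The fingers sit behind the roller (stubs at rows 195/195, cols 135–425), centred and parallel with it. Pushing now.

```bash
python3 - <<'E'
from h import *
TZ=13+env.tips_ahead
env.move_l(W(-11.8,-132,TZ),rate=60)
s=env.read_state();print(s['time_s'],s['tool_pos'],s['force'])
for n in('side','wrist'): cv2.imwrite(f'pics/d_{n}.png',viewer.camera(n))
E
```

```text
8.45 [543.52954378  31.18980859  92.99782976] [ 0.25470882 -0.25982895  0.47288369]
```

View pics/d_side.png

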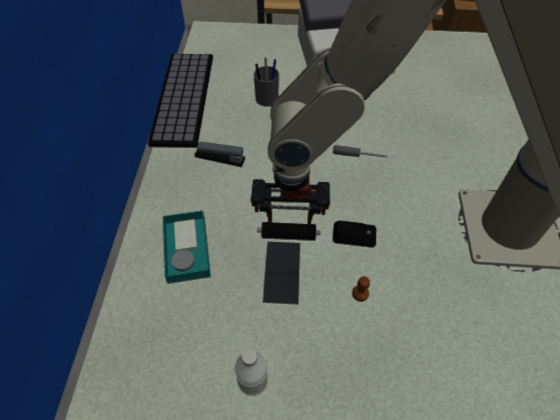

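View pics/d_wrist.png

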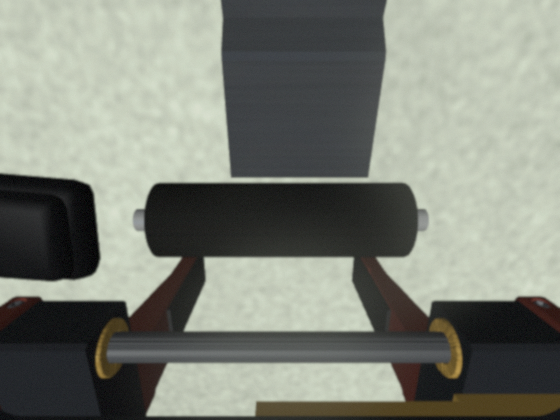

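The rolled roller is square to the ramp foot (wrist row 177), about 11 mm off axially (cols 281 vs 300), which I'll correct in the groove. Next, up the ramp.

```bash
python3 - <<'E'
from h import *
TZ=13+env.tips_ahead
print(env.move_l(W(-11.8,-44,TZ),rate=50,f_stop=30))
s=env.read_state();print(s['time_s'],s['tool_pos'],s['force'])
env.hold(.8)
for n in('side','wrist'): cv2.imwrite(f'pics/e_{n}.png',viewer.camera(n))
E
```

```text
False
10.4583 [541.50241313 119.18560643  92.89863   ] [0.38692857 0.17753491 1.06688722]
```

View pics/e_wrist.png

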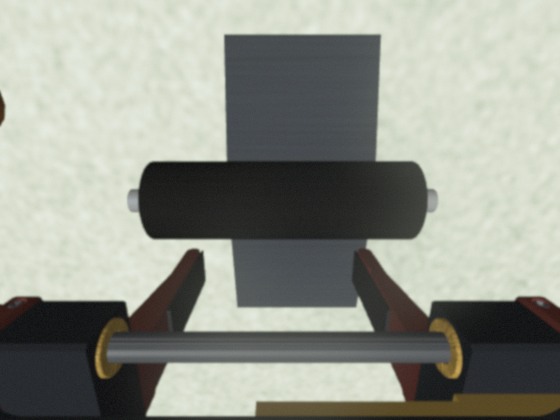

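View pics/e_side.png

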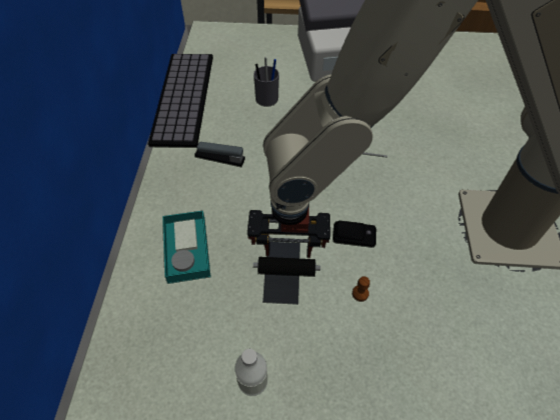

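The roller has dropped into the groove. Next I measure the axial offset by casting wrist rays.

```bash
cat >> h.py <<'E'
from scipy.spatial.transform import Rotation as Ro
def wr(uv,z,s):
    p=viewer.camera_params('wrist');A=np.eye(4);A[:3,:3]=Ro.from_quat(s['orientation']).as_matrix();A[:3,3]=s['tool_pos']
    T=A@p['tool_from_camera'];d=T[:3,:3]@np.array([(uv[0]-p['cx'])/p['fx'],-(uv[1]-p['cy'])/p['fy'],-1.]);o=T[:3,3]
    P=(o+d*(z-o[2])/d[2])[:2]-O; return np.array([P@ex,P@ey]).round(1)
E
python3 - <<'E'
from h import *
s=env.read_state()
print('stubs',wr((128,200),24,s),wr((437,200),24,s))
print('rest far corners',wr((225,35),0,s),wr((380,35),0,s),'near',wr((238,307),0,s),wr((357,307),0,s))
im=cv2.imread('pics/e_side.png')[230:310,235:335];cv2.imwrite('pics/e2.png',cv2.resize(im,None,fx=6,fy=6,interpolation=cv2.INTER_CUBIC))
E
```

```text
stubs [-89.1  -0.1] [69.4 -0.3]
rest far corners [-39.   80.1] [39.7 80. ] near [-39.  -80.8] [ 40.6 -80.9]
```

View pics/e2.png

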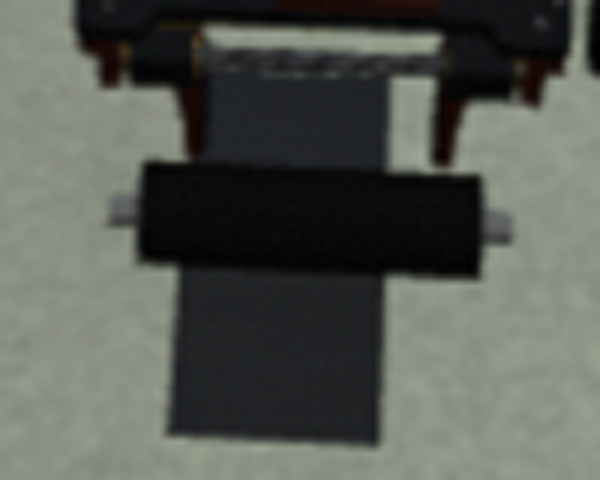

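The roller is seated (y≈−0.2) but 10 mm off towards −x, with its near stub end at −89. I'll nudge it along the groove by the near end with the fingers closed.

```bash
python3 - <<'E'
from h import *
env.move_l(W(-11.8,-44,190),rate=150)
set_gripper(0)
env.move_l(W(-120,0,190),rate=150)
TZ=14+env.tips_ahead
env.move_l(W(-120,0,TZ),rate=120)
print(env.read_state()['force'])
c=env.move_l(W(-98,0,TZ),rate=20,f_stop=25)
s=env.read_state();print(s['time_s'],c,s['tool_pos'],s['force'],s['width'])
im=viewer.camera('wrist');cv2.imwrite('pics/f_wrist.png',im)
im=viewer.camera('side')[190:330,215:405];cv2.imwrite('pics/f2.png',cv2.resize(im,None,fx=4,fy=4,interpolation=cv2.INTER_CUBIC))
E
```

```text
[-0.50970939  0.04549552  0.02134395]
16.625 False [454.26096061 161.30135113  93.9691375 ] [0.68075222 0.30259908 0.40922467] 0.47725002854043125
```

View pics/f2.png

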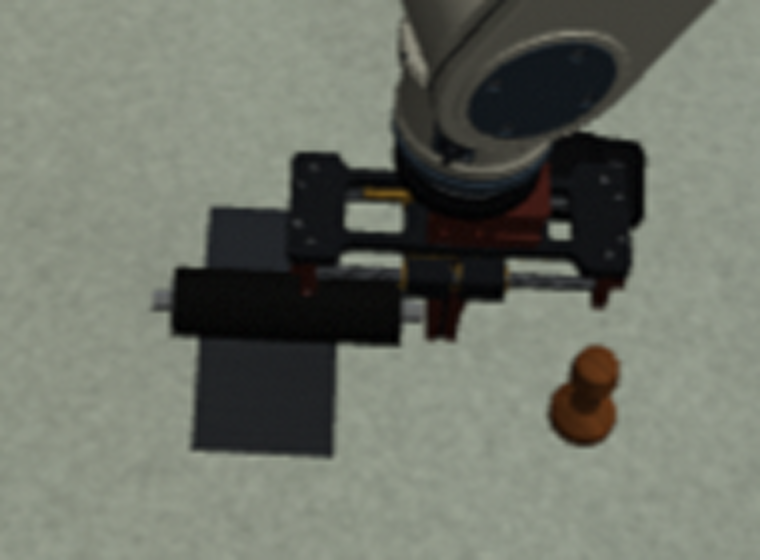

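View pics/f_wrist.png

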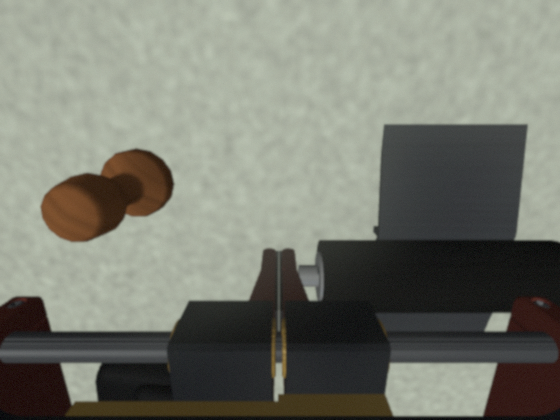

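The finger edge (col ~300) is just at the stub end (col ~300). I'll advance by about 10 mm.

```bash
python3 - <<'E'
from h import *
TZ=14+env.tips_ahead
c=env.move_l(W(-88,0,TZ),rate=15,f_stop=25)
s=env.read_state();print(s['time_s'],c,s['tool_pos'],s['force'])
im=viewer.camera('wrist');cv2.imwrite('pics/g_wrist.png',im)
im=viewer.camera('side')[190:330,215:405];cv2.imwrite('pics/g2.png',cv2.resize(im,None,fx=4,fy=4,interpolation=cv2.INTER_CUBIC))
E
```

```text
17.5417 False [464.1774937  161.48677845  93.92265305] [-5.17029616  0.04117482  1.66998964]
```

View pics/g2.png

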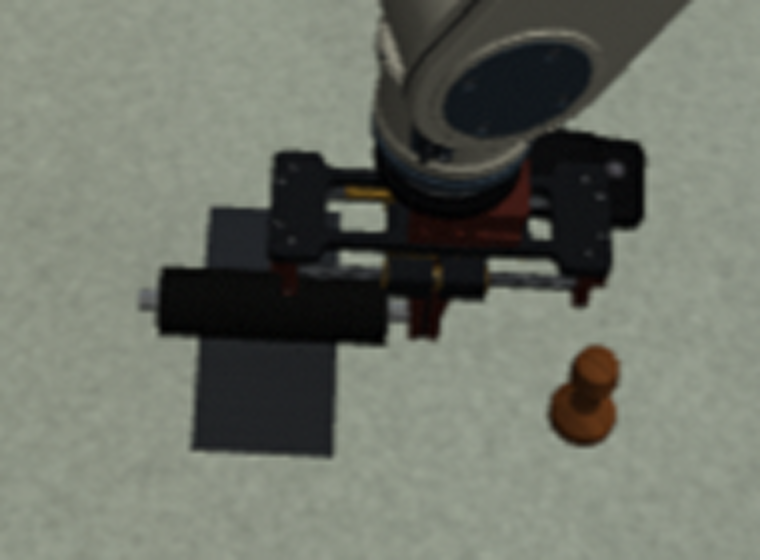

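View pics/g_wrist.png

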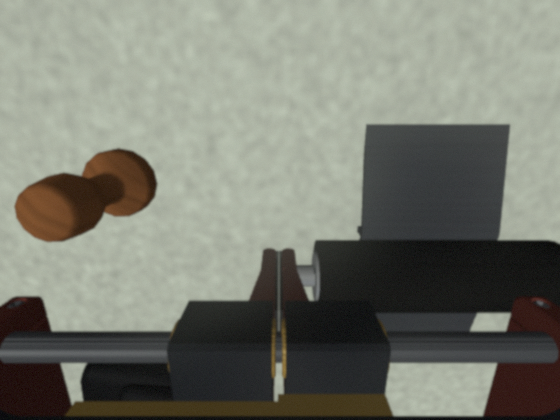

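It moved about 8 mm and pushed with about 5 N. I'll back off, lift and check from above.

```bash
python3 - <<'E'
from h import *
env.move_l(W(-115,0,14+env.tips_ahead),rate=60)
env.move_l(W(-115,0,220),rate=180)
env.move_l(W(0,-90,220),rate=180)
env.hold(.4)
s=env.read_state();print(s['time_s'],s['force'])
im=viewer.camera('wrist');cv2.imwrite('pics/h_wrist.png',im)
cv2.imwrite('pics/h_side.png',viewer.camera('side'))
E
```

```text
20.45 [0.21331795 0.40821814 0.23226574]
```

View pics/h_wrist.png

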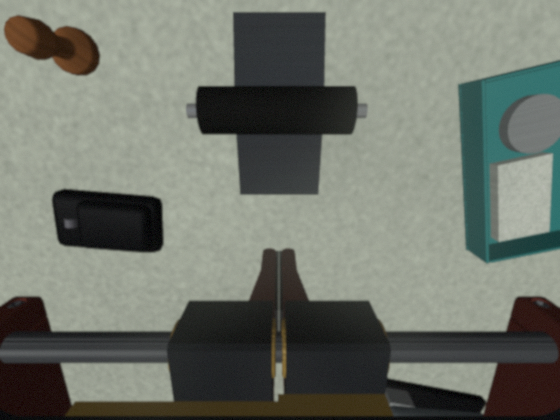

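View pics/h_side.png

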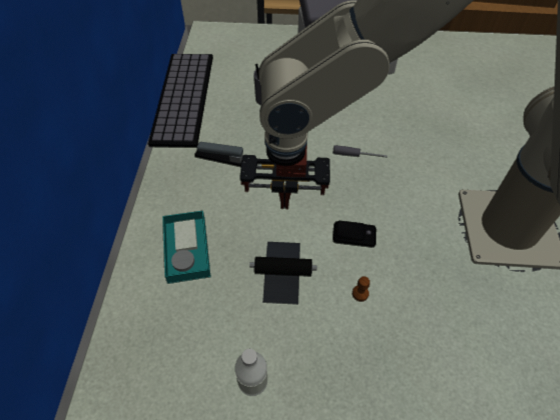

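```bash
python3 - <<'E'
from h import *
s=env.read_state()
print('stubs',wr((187,110),24,s),wr((367,110),24,s),'rubber',wr((197,110),24,s),wr((357,110),24,s))
print('rest',wr((234,13),0,s),wr((325,13),0,s),wr((240,194),0,s),wr((319,194),0,s))
E
```

```text
stubs [-79.1   0. ] [76.6 -0.1] rubber [-70.5   0. ] [68.  -0.1]
rest [-38.2  79.5] [40.2 79.5] [-39.3 -80.8] [ 41.4 -80.9]
```

The roller centre is about 2 mm from the middle of the rest and at y=0 in the groove. The gripper is clear, so I'm handing in.

```bash
python3 - <<'E'
from h import *
a=cv2.imread('pics/h_side.png').astype(int); b=viewer.camera('side').astype(int)
print('max diff near roller',abs(a-b)[235:310,245:325].max())
workorder.sign_off(); print(env.read_state()['time_s'])
E
```

```text
max diff near roller 5
the job is handed in; nothing more can be done
the job is handed in; nothing more can be done
```

The roller is in the groove of the V-rest, lying still, and I have handed the job in. I rolled it across the desk and up the ramp with the open fingers. It settled about 10 mm off centre, so I nudged it 8–9 mm along the groove by its near end with the fingers closed, pushing with about 5 N.

- **Position:** the wrist-camera rays put the roller 0 mm across the groove and about 2 mm from the middle along it. The black rubber sticks out roughly 23 mm and 27 mm past the two ends, by those offsets.
- **Stillness:** two side-camera pictures just before hand-in showed no change around the roller, and the gripper was clear of everything.
- **Other things on the desk:** by eye, the mouse, stamp, tray, screwdriver and sanitizer bottle are where they were. The arm partly hid the stapler and the pen pot in the last picture, and I did not measure any of these.
- **Disagreements:** the first estimates of the roller's yaw differed by about 0.04 rad between the scene and side cameras. The wrist camera agreed with the side camera. The wrist camera also read the rubber about 8 mm longer than the stated 130 mm, so the two overhang figures are approximate.
- **Time:** the clock read about 20.5 s shortly before hand-in, against the 58 s limit.

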